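Show the alignment ball to the upward-looking camera

TASK

Lift the white lamp canister by its orange handle off the upward-looking camera and set it down upright, without dropping it, wholly on the round blue mat. Then pick up the tray by its orange handle, carry it so that the red ball never leaves its pocket, and hold the tray level in the air with the pocket straight above the centre of the camera's lens, its underside about 80 mm above the lens. Finish while still holding it there, with nothing else carrying the tray, and leave the spare lens, the jar and the screwdriver alone.

Things in the scene. Friction and masses are not known exactly. Their poses are not given: they have to be found in the camera images.
- camera: Fixed upward-looking camera, 80 mm tall: dark square base 120 x 120 x 50 mm, on it a black barrel 80 mm in diameter from 50 to 80 mm with a silver ring and a greenish glass on its flat top. Origin: centre of its underside on the table, z up. It stands squarely (no yaw).
- lens (a point): Centre of the camera's flat top, 80 mm above the table. The lamp stands on this face at the start.
- mat: Round blue parking mat, 120 mm in diameter, 4 mm thick, fixed flat on the table, on one side of the camera (left or right; the tray is on the other). Origin: centre of its underside.
- lamp: Loose white battery lamp canister, 68 mm in diameter and 68 mm tall, 0.2 to 0.4 kg, with a bridge handle on top, 116 mm tall in all. Origin: centre of its underside, z up; its x axis runs along the handle bar.
- lamp_handle (a point): Middle of the lamp's orange handle bar, 110 mm above the lamp's underside. The bar runs 68 mm along the lamp's x axis, is 14 mm wide (lamp's y) and 12 mm high, with a post of 8 x 14 mm at each end: the free span between the posts is 52 mm and the gap below the bar is 36 mm high.
- tray: Loose tray, 0.18 to 0.29 kg without ball: white floor plate 150 (x) x 90 (y) x 6 mm, a blue edge 4 mm wide up to 14 mm height, and one orange upright handle fin. Origin: centre of its underside, which lies flat on the table at the start; z up. The pocket is at the +x end.
- tray_handle (a point): Grip point in the tray's handle fin, at x = 5 mm, y = 0, 58 mm above the tray's underside. The fin is a plain upright slab 40 mm long (tray x), 14 mm thick (tray y), with its top 78 mm above the tray's underside; tray and ball balance nearly under it.
- pocket (a point): Where the ball's centre is when it rests in the middle of its pocket: tray x = 48 mm, y = 0, 14 mm above the tray's underside. The pocket is a round hole 25 mm in diameter and 4 mm deep in the tray's floor, with a clear window as its bottom.
- ball_center (a point): Centre of the loose red ball, 24 mm in diameter, 28 g, that lies in the tray's pocket with 3 to 5 mm of play; it rolls out over the rim if the tray tips more than about 40 degrees or is jerked.
- spare_lens: Bystander: loose black lens, 60 mm in diameter, 80 mm tall, standing beyond the camera. Origin: centre of its underside.
- jar: Bystander: loose amber jar, 56 mm in diameter, 75 mm tall, standing beyond the camera. Origin: centre of its underside.
- driver: Bystander: loose screwdriver with a yellow handle, 170 mm long, lying beyond the camera, roughly across (along world y).
There are look-alikes about, which are no part of the job. What is shaped like the part that bears ball_center but pink is not meant.

How it is judged:
By the outcome, as a careful person would: the job done as asked, in the order asked, and still so for the second after the job is handed in, while the arm keeps its last pose, push and grip.
It also fails if it takes over 61 s, if anything falls off the work surface, if the arm or the gripper's body presses on something with over 40 N, if the wrist force passes 120 N, or if a joint passes its speed limit or range.

ROBOT

A 7-joint arm with a two-finger parallel gripper is mounted at the origin on the work surface. World frame = base frame: x ahead of the robot, y to its left, z up, the work surface at z = 0. Lengths are in m, angles in rad, forces in N, time in s.
With the tool pointing down it reaches from about 0.4 to 0.925 m from the base axis. Payload 5.6 kg.
Tool frame: the origin (TCP) lies at the very end of the fingers, on their centre line; the grasp point (between the pads) lies 19 mm behind it; z points along the fingers, y is the line along which they close (so a half turn about z gives the same grasp; the last joint's range is limited). The gripper opens to 85 mm and grips with 20 to 120 N. Pads are 22 mm wide; open, the fingers measure 114 mm over their backs; the gripper's body (76 mm by 85 mm) begins 54 mm behind the grasp point. The pads swing forward as they close: fully open they stand 13 mm farther back than shut.
Start: joints at [-1.249, 0.468, -0.012, 1.603, 0.006, 1.071, -0.056], TCP at [0.232, 0.607, 0.231] pointing down, gripper open.
Joint ranges: [-2.53, 2.53], [-0.31, 2.02], [-1.57, 1.55], [0.28, 2.44], [-1.29, 4.43], [0.15, 1.84], [-2.92, 2.92]. Speed limits (rad/s): [2.57, 2.57, 3.14, 3.14, 3.14, 3.14, 3.14].

INTERFACE

Orientations are given as a 3x3 rotation matrix whose columns are the frame's x, y, z axes.
In Python, from bench import manip gives the robot as it stands. The module is installed in compiled form; this text tells all that it offers.
- The arm moves only by the shell command python3 -m jog 'ROWS' [FORCE]. ROWS is JSON, a list of rows, each a list of 3 entries, a list of its own where there are three numbers: the shift along the tool's x, y, z as a fraction of full scale, then the turn, a rotation vector about the tool's x, y, z as a fraction of full scale, then the gripper's target within -1 to 1 (shut at 1, half-way at 0, fully open at -1). A call has 1 to 12 rows; each row is the pose to reach, as a shift and turn from the pose commanded when the call began, along the tool's axes at that moment; what a row does not reach only later rows make up. Full scale, the value 1, is 10 cm for a shift and 120 degrees for a turn. A row lasts 1/12 s, in which the tool goes at most 41.7 mm and 7.16 degrees, less where a joint would pass 70% of its speed; a pose out of reach is approached as far as the arm can. A call with a number of a shift or a turn outside -1 to 1 is refused whole. A call with a gripper value outside its range is refused whole. The fingers move at their own pace and stop on an object; FORCE is the grip in N (left out, the last holds). Time passes only in rows, so rows that repeat a pose let the fingers close. It gives the time, the measured TCP pose, the force, the opening and the grip force at its end, in the units of the state.
- manip.state(): the state, without advancing time (a new reading comes with each control period).
- manip.get_image(name): name is "scene" or "top" or "wrist"; returns (picture, depth): 480x640x3 uint8, red, green, blue; 480x640 float32, m along the optical axis (not along the pixel's ray), 0 where there is no reading.
- manip.camera_info(name): a dict with "camera_matrix" (3x3 intrinsics, pixels), "R" (3x3) and "t" (3): a world point X has camera coordinates R X + t. Camera axes: x right, y down, z forward; pixel columns grow to the right and rows downward; lengths in m; the calibration is good to about 2 mm. A picture is of the moment at which its call begins: read the wrist's pose just before it. camera_info takes no time and is no camera call; for the wrist camera it gives the pose at the moment of the call.
- manip.job_done(): hands the job in; it is judged then, once.
The state is a dict: "t": time; "q": joint angles; "dq": joint speeds; "joint_efforts": joint torques, N m; "tool_pos": TCP position; "eef_rot": TCP orientation; "wrist_force": force on the tool from outside, world axes, zero at the start; "wrist_torque": the same for the moment, N m; "finger_gap": finger opening in m; "grasp_force": force on a finger pad.
Only numpy, scipy, OpenCV 4.12 (cv2) and the standard library are available. Lean on these libraries where they do the work, as an engineer would, in place of code of your own. Each camera call takes 0.05 s, during which the arm holds its last target. There are 200 camera calls.

## Working session

There is one attempt and no reset: what is moved stays moved. The work goes in short steps, Python scripts to look and compute and a shell command to move; the robot and the scene stay as the last step left them, time stands still between calls to the robot, and variables do not carry over. Pictures are saved under pics/ and viewed, at most 10 in all, crops included, and the job is handed in when it is done.

```bash
mkdir -p pics
cat > h.py <<'E'
import numpy as np, cv2
from bench import manip
def grab(n):
    ci=manip.camera_info(n); im,d=manip.get_image(n)
    return im,d,np.array(ci["camera_matrix"]),np.array(ci["R"]),np.array(ci["t"])
def pts(d,K,R,t):
    v,u=np.indices(d.shape)
    c=np.stack([(u-K[0,2])/K[0,0]*d,(v-K[1,2])/K[1,1]*d,d],-1)
    return (c-t)@R
def ray(u,v,z,K,R,t):
    c=np.linalg.inv(K)@[u,v,1]; o=-R.T@t; w=R.T@c
    return o+w*(z-o[2])/w[2]
E
python3 - <<'E'
from h import *
s=manip.state(); print(s)
a=[]
for n in("top","scene"):
    im,d,K,R,t=grab(n); print(n,K[0,0],-R.T@t,R[2]); cv2.imwrite(f"pics/{n}.png",im[...,::-1]); np.savez(f"{n}.npz",im=im,d=d,K=K,R=R,t=t)
E
```

```text
{'t': 0.0, 'q': array([-1.24901472,  0.46836525, -0.01160436,  1.60366408,  0.00603172,
        1.07141379, -0.05630341]), 'dq': array([ 0.00133512,  0.00198907,  0.00039695, -0.00177548,  0.0002373 ,
        0.00139233, -0.00042826]), 'joint_efforts': array([-8.20862056e-05, -5.32390916e+01,  2.13201687e-02, -2.51306820e+01,
        1.13900573e-02,  7.84728792e-03, -9.59914132e-06]), 'tool_pos': array([0.23174922, 0.60665942, 0.23032934]), 'eef_rot': array([[-9.34183686e-01,  3.56792079e-01, -5.02404162e-04],
       [ 3.56792400e-01,  9.34182068e-01, -1.74569929e-03],
       [-1.53514720e-04, -1.81005778e-03, -9.99998350e-01]]), 'wrist_force': array([-1.00487067, -0.24842487,  0.71272539]), 'wrist_torque': array([0.01466408, 0.01415301, 0.00593636]), 'grasp_force': 0.0, 'finger_gap': 0.08519729753415135}
top 441.08354048273327 [ 0.47805257 -0.01883584  0.85585908] [ 0.13699469 -0.0026207  -0.99056832]
scene 459.83825803118833 [0.83774519 0.35920478 0.77737979] [-0.34793909 -0.46745622 -0.81266418]
```

View pics/top.png

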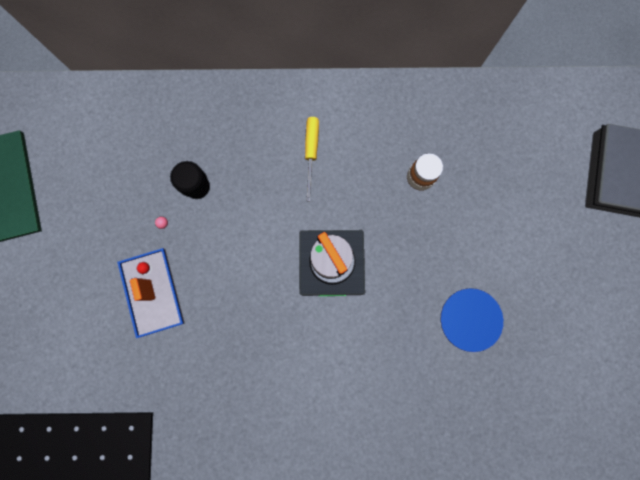

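View pics/scene.png

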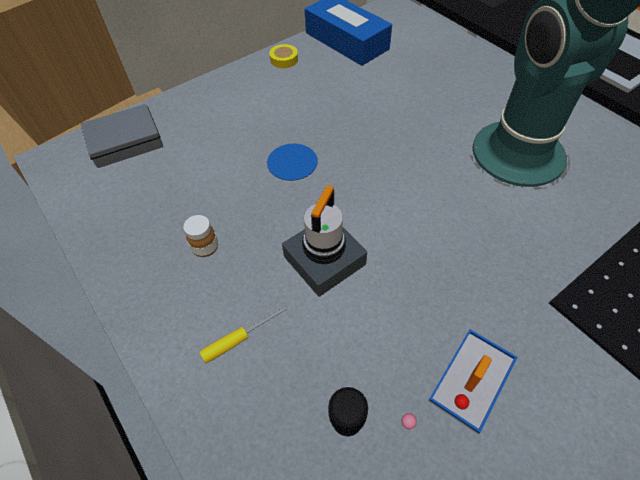

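The top view shows the lamp on the camera at (332,258), the mat at (472,320), and the tray at (151,292) with its red ball at (143,268). The pink decoy is at (161,222). The scene view agrees.

```bash
cat >> h.py <<'E'
def hsvm(im,lo,hi): return cv2.inRange(cv2.cvtColor(im,cv2.COLOR_RGB2HSV),np.array(lo),np.array(hi))
def blobs(m,amin=40):
    n,l,st,c=cv2.connectedComponentsWithStats(m)
    return [(l==i,st[i],c[i]) for i in range(1,n) if st[i,4]>=amin]
ORG=((5,150,150),(17,255,255)); BLU=((105,150,60),(125,255,255)); RED=((0,180,80),(3,255,255)); 
def axes(w):
    "yaw of long axis and min-area-rect centre of points xy (m)"
    (cx,cy),(a,b),ang=cv2.minAreaRect((w[:,:2]*1000).astype(np.float32))
    if a<b: a,b,ang=b,a,ang+90
    return np.array([cx,cy])/1000,(a,b),(ang+90)%180-90
E
python3 - <<'E'
from h import *
for n in("top","scene"):
    f=np.load(n+".npz"); im,d,K,R,t=[f[k] for k in("im","d","K","R","t")]; P=pts(d,K,R,t)
    for nm,c in(("org",ORG),("blu",BLU),("red",RED)):
        for m,st,ce in blobs(hsvm(im,*c)):
            w=P[m&(d>0)]; 
            zt=np.percentile(w[:,2],95); k=w[w[:,2]>zt-.008] if nm=="org" else w
            print(n,nm,st[4],ce.round(),"zt",zt.round(3),*axes(k),"mean",k.mean(0).round(4))
    if n=="top":
        m=hsvm(im,(0,0,0),(180,255,75)); m[:225]=0;m[300:]=0;m[:,:290]=0;m[:,375:]=0
        w=P[(m>0)&(d>0)]; w=w[(w[:,2]>.04)&(w[:,2]<.06)]; print("base",*axes(w),w.mean(0))
        for u,v in((190,180),(425,170),(312,140)): print(P[v,u])
E
```

```text
top org 361 [332. 252.] zt 0.197 [ 0.54851593 -0.03900483] (66.99616241455078, 12.686256408691406) 29.698320388793945 mean [ 0.5487 -0.0388  0.1955]
top org 146 [136. 289.] zt 0.08 [0.49952679 0.30330713] (37.057743072509766, 11.482946395874023) 15.844870567321777 mean [0.4996 0.3027 0.0777]
top blu 473 [148. 292.] zt 0.016 [0.49530222 0.30231552] (148.989501953125, 90.74120330810547) 16.896820068359375 mean [0.497  0.305  0.0135]
top blu 3062 [472. 320.] zt 0.006 [ 0.43729312 -0.30879999] (117.07697296142578, 116.48085021972656) 45.350013732910156 mean [ 0.4374 -0.3089  0.0035]
top red 87 [143. 268.] zt 0.027 [0.54139197 0.31410239] (17.608089447021484, 16.77374267578125) -4.440925598144531 mean [0.5413 0.3136 0.023 ]
base [ 0.54591223 -0.0422457 ] (116.23780059814453, 116.02290344238281) -0.38759613037109375 [ 0.53889171 -0.04208966  0.04967855]
[0.69473471 0.21272699 0.07933305]
[ 0.71096476 -0.21472886  0.07439276]
[ 0.78829895 -0.00788821  0.02536987]
scene org 153 [322. 201.] zt 0.197 [ 0.54886926 -0.04127752] (67.43539428710938, 13.087239265441895) 30.02998924255371 mean [ 0.5504 -0.0394  0.1947]
scene org 118 [482. 367.] zt 0.079 [0.50120016 0.30134338] (38.48422622680664, 12.757920265197754) 16.44376564025879 mean [0.502  0.301  0.0768]
scene blu 3291 [348.  31.] zt 0.081 [ 0.022942   -0.61851215] (243.00009155273438, 125.4174575805664) -83.56242036819458 mean [ 0.0448 -0.5864  0.0572]
scene blu 1429 [292. 161.] zt 0.006 [ 0.43919623 -0.31175491] (118.10737609863281, 116.3454818725586) 52.33597183227539 mean [ 0.4393 -0.31    0.0034]
scene blu 654 [475. 382.] zt 0.015 [0.49500235 0.29972403] (152.31124877929688, 89.21188354492188) 16.58284568786621 mean [0.4984 0.304  0.0126]
scene red 143 [462. 401.] zt 0.025 [0.54357831 0.31450687] (20.643077850341797, 19.294286727905273) -85.73206520080566 mean [0.5447 0.3144 0.0216]
```

```bash
cat > go.py <<'E'
import sys
from h import *
from scipy.spatial.transform import Rotation as Ro
# go.py x y z xyaw : shift(0.1m units, tool axes) and turn(120deg units) to reach tool-down pose
x,y,z,a=map(float,sys.argv[1:5]); a=np.radians(a); s=manip.state()
R=np.array(s["eef_rot"]); p=np.array(s["tool_pos"])
G=np.array([[np.cos(a),np.sin(a),0],[np.sin(a),-np.cos(a),0],[0,0,-1]])
np.set_printoptions(precision=3,suppress=True)
print("t",s["t"],"p",p,"yaw",np.degrees(np.arctan2(R[1,0],R[0,0])).round(2),"shift",R.T@(np.array([x,y,z])-p)/.1,"turn",np.degrees(Ro.from_matrix(R.T@G).as_rotvec())/120,"gap",s["finger_gap"],"F",s["wrist_force"],"q7",s["q"][6])
E
for i in 1; do
python3 -m jog '[[[-0.3,-0.27,-0.3],[0,0,0],-1],[[-0.6,-0.55,-0.3],[0,0,0],-1],[[-0.88,-0.82,-0.3],[0,0,0],-1]]' 
python3 -m jog '[[[-0.3,-0.27,-0.2],[0,0,0],-1],[[-0.6,-0.55,-0.3],[0,0,0],-1],[[-0.88,-0.82,-0.3],[0,0,0],-1]]' 
python3 -m jog '[[[-0.3,-0.27,0],[0,0,0],-1],[[-0.6,-0.55,0],[0,0,0],-1],[[-0.88,-0.82,0],[0,0,0],-1]]' 
done; python3 go.py 0.549 -0.040 0.28 30
```

```text
t: 0.35
tool_pos: [0.2836, 0.5026, 0.262]
eef_rot: [[-0.935, 0.355, 0.001], [0.355, 0.935, 0.002], [-0.0, 0.002, -1.0]]
wrist_force: [1.1, 0.1, 0.7]
finger_gap: 0.0853
grasp_force: 0.0
t: 0.6
tool_pos: [0.3368, 0.3947, 0.2931]
eef_rot: [[-0.934, 0.356, 0.002], [0.356, 0.934, 0.003], [-0.001, 0.003, -1.0]]
wrist_force: [1.1, 0.9, 0.3]
finger_gap: 0.0852
grasp_force: 0.0
t: 0.85
tool_pos: [0.3893, 0.2852, 0.2912]
eef_rot: [[-0.934, 0.357, 0.0], [0.357, 0.934, 0.0], [-0.0, 0.0, -1.0]]
wrist_force: [0.2, 0.3, 1.8]
finger_gap: 0.0856
grasp_force: 0.0
t 0.85 p [0.389 0.285 0.291] yaw 159.07 shift [-2.653 -2.467  0.112] turn [0.    0.    1.076] gap 0.0856081886751649 F [0.211 0.303 1.831] q7 0.5234365040385638
```

```bash
python3 -m jog '[[[-0.3,-0.27,0],[0,0,0],-1],[[-0.6,-0.55,0],[0,0,0],-1],[[-0.88,-0.82,0],[0,0,0],-1]]' >/dev/null
python3 -m jog '[[[-0.3,-0.27,0],[0,0,0],-1],[[-0.6,-0.55,0],[0,0,0],-1],[[-0.88,-0.82,0],[0,0,0],-1]]' >/dev/null
python3 -m jog '[[[-0.3,-0.27,0],[0,0,0.05],-1],[[-0.6,-0.55,0],[0,0,0.1],-1],[[-0.89,-0.83,0],[0,0,0.16],-1],[[-0.89,-0.83,0],[0,0,0.22],-1],[[-0.89,-0.83,0],[0,0,0.28],-1],[[-0.89,-0.83,0],[0,0,0.34],-1],[[-0.89,-0.83,0],[0,0,0.4],-1],[[-0.89,-0.83,0],[0,0,0.45],-1],[[-0.89,-0.83,0],[0,0,0.5],-1],[[-0.89,-0.83,0],[0,0,0.54],-1]]' >/dev/null
python3 -m jog '[[[0,0,0],[0,0,0.05],-1],[[0,0,0],[0,0,0.1],-1],[[0,0,0],[0,0,0.16],-1],[[0,0,0],[0,0,0.22],-1],[[0,0,0],[0,0,0.28],-1],[[0,0,0],[0,0,0.34],-1],[[0,0,0],[0,0,0.4],-1],[[0,0,0],[0,0,0.45],-1],[[0,0,0],[0,0,0.5],-1],[[0,0,0],[0,0,0.54],-1],[[0,0,0],[0,0,0.54],-1]]' 
python3 go.py 0.549 -0.040 0.28 30
python3 - <<'E'
from h import *
im,d,K,R,t=grab("wrist"); cv2.imwrite("pics/w1.png",im[...,::-1]); P=pts(d,K,R,t); print(-R.T@t,R[2])
for m,st,ce in blobs(hsvm(im,*ORG)):
    w=P[m&(d>0)]; zt=np.percentile(w[:,2],95); k=w[w[:,2]>zt-.006]; print(st[4],ce,zt,*axes(k),k.mean(0))
E
```

```text
t: 3.1
tool_pos: [0.5479, -0.0377, 0.2908]
eef_rot: [[0.871, 0.491, -0.001], [0.491, -0.871, -0.0], [-0.001, -0.0, -1.0]]
wrist_force: [0.6, 0.9, 0.3]
finger_gap: 0.0855
grasp_force: 0.0
t 3.1 p [ 0.548 -0.038  0.291] yaw 29.39 shift [-0.002  0.026  0.108] turn [-0.     0.    -0.005] gap 0.0854747323916436 F [0.578 0.867 0.297] q7 -0.8259320120065106
[0.61751104 0.0008351  0.433601  ] [-0.26986529 -0.15266171 -0.95071927]
1760 [324.80909091 245.33579545] 0.19740908327598977 [ 0.54987024 -0.04110552] (65.21286010742188, 12.414839744567871) 30.39287757873535 [ 0.55059734 -0.04049934  0.19622083]
```

View pics/w1.png

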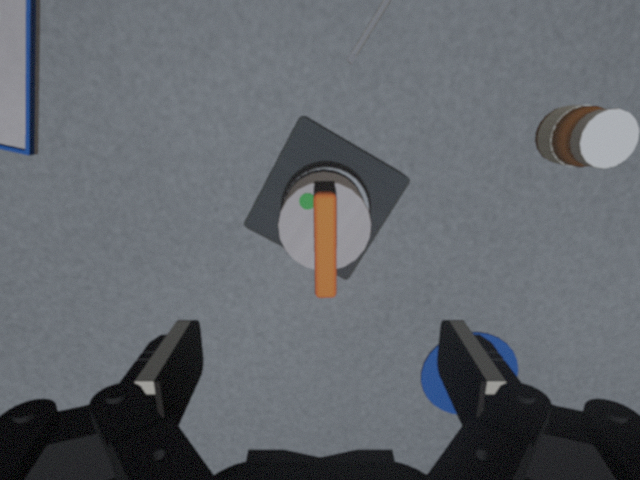

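The wrist view shows the orange bar upright at (325,245), square between the fingers, and the mat at lower right. I'll descend and grip.

```bash
python3 -m jog '[[[0.02,0.02,0.25],[0,0,0],-1],[[0.02,0.02,0.5],[0,0,0],-1],[[0.02,0.02,0.75],[0,0,0],-1],[[0.02,0.02,0.75],[0,0,0],-1]]' 
python3 -m jog '[[[0,0,0.15],[0,0,0],-1],[[0,0,0.3],[0,0,0],-1],[[0,0,0.45],[0,0,0],-1],[[0,0,0.45],[0,0,0],-1],[[0,0,0.45],[0,0,0],1],[[0,0,0.45],[0,0,0],1],[[0,0,0.45],[0,0,0],1],[[0,0,0.45],[0,0,0],1],[[0,0,0.45],[0,0,0],1],[[0,0,0.45],[0,0,0],1],[[0,0,0.45],[0,0,0],1],[[0,0,0.45],[0,0,0],1]]' 60
python3 go.py 0.549 -0.040 0.26 30
```

```text
t: 3.48
tool_pos: [0.5478, -0.038, 0.2119]
eef_rot: [[0.869, 0.495, -0.008], [0.495, -0.869, -0.001], [-0.008, -0.003, -1.0]]
wrist_force: [-1.2, -0.3, -0.7]
finger_gap: 0.0853
grasp_force: 0.0
t: 4.48
tool_pos: [0.5514, -0.0388, 0.1717]
eef_rot: [[0.87, 0.492, 0.001], [0.492, -0.87, -0.0], [0.001, 0.001, -1.0]]
wrist_force: [0.7, -0.2, 3.5]
finger_gap: 0.0129
grasp_force: 58.9
t 4.4833 p [ 0.551 -0.039  0.172] yaw 29.49 shift [-0.026 -0.001 -0.883] turn [ 0.    -0.    -0.004] gap 0.012858043526898977 F [ 0.675 -0.208  3.526] q7 -0.702209585626889
```

```bash
python3 -m jog '[[[0,0,-0.1],[0,0,0],1],[[0,0,-0.2],[0,0,0],1],[[0,0,-0.35],[0,0,0],1],[[0,0,-0.5],[0,0,0],1],[[0,0,-0.6],[0,0,0],1],[[0,0,-0.6],[0,0,0],1]]' 
python3 -m jog '[[[-0.1,0.08,0],[0,0,0],1],[[-0.22,0.17,0],[0,0,0],1],[[-0.36,0.28,0],[0,0,0],1],[[-0.5,0.39,0],[0,0,0],1],[[-0.64,0.5,0],[0,0,0],1],[[-0.77,0.6,0],[0,0,0],1]]' 
python3 -m jog '[[[-0.13,0.1,0],[0,0,0],1],[[-0.26,0.2,0],[0,0,0],1],[[-0.39,0.3,0],[0,0,0],1],[[-0.52,0.4,0],[0,0,0],1],[[-0.65,0.5,0],[0,0,0],1],[[-0.77,0.6,0],[0,0,0],1]]' 
python3 -m jog '[[[-0.13,0.1,0],[0,0,0],1],[[-0.26,0.2,0],[0,0,0],1],[[-0.39,0.3,0],[0,0,0],1],[[-0.52,0.4,0],[0,0,0],1],[[-0.65,0.5,0],[0,0,0],1],[[-0.74,0.57,0],[0,0,0],1],[[-0.77,0.6,0],[0,0,0],1],[[-0.77,0.6,0],[0,0,0],1],[[-0.77,0.6,0],[0,0,0],1]]' 
python3 go.py 0.4385 -0.310 0.0975 29.5
python3 - <<'E'
from h import *
im,d,K,R,t=grab("top"); cv2.imwrite("pics/t2.png",im[...,::-1])
P=pts(d,K,R,t); w=P[(d>0)&(abs(P[...,2]-.079)<.006)&(np.hypot(P[...,0]-.545,P[...,1]+.041)<.06)]
print(len(w),cv2.minEnclosingCircle((w[:,:2]*1000).astype(np.float32)),w.mean(0))
w=P[(d>0)&(abs(P[...,2]-.05)<.005)&(np.abs(P[...,0]-.545)<.08)&(np.abs(P[...,1]+.041)<.08)]; print(axes(w))
E
```

```text
t: 4.98
tool_pos: [0.5522, -0.0386, 0.2337]
eef_rot: [[0.87, 0.492, 0.004], [0.492, -0.87, 0.001], [0.004, 0.001, -1.0]]
wrist_force: [0.1, -1.0, -1.2]
finger_gap: 0.0127
grasp_force: 58.8
t: 5.48
tool_pos: [0.5112, -0.1313, 0.2303]
eef_rot: [[0.872, 0.49, -0.002], [0.49, -0.872, -0.0], [-0.002, -0.001, -1.0]]
wrist_force: [-0.1, -0.6, -1.8]
finger_gap: 0.0131
grasp_force: 58.7
t: 5.98
tool_pos: [0.4734, -0.2209, 0.2303]
eef_rot: [[0.872, 0.49, -0.002], [0.49, -0.872, 0.0], [-0.002, -0.001, -1.0]]
wrist_force: [0.1, -0.0, -2.7]
finger_gap: 0.0128
grasp_force: 58.7
t: 6.73
tool_pos: [0.4382, -0.3087, 0.2308]
eef_rot: [[0.871, 0.492, -0.001], [0.492, -0.871, 0.001], [-0.0, -0.001, -1.0]]
wrist_force: [0.3, 0.2, -2.6]
finger_gap: 0.0129
grasp_force: 58.7
t 6.7333 p [ 0.438 -0.309  0.231] yaw 29.47 shift [-0.004  0.014  1.333] turn [-0.  0. -0.] gap 0.012850216872805837 F [ 0.258  0.158 -2.629] q7 -0.20005000774322962
1562 ((546.6688232421875, -42.401363372802734), 39.82183837890625) [ 0.54614933 -0.04200248  0.07961914]
(array([ 0.54702649, -0.04216786]), (119.78267669677734, 118.2673110961914), 89.50138854980469)
```

View pics/t2.png

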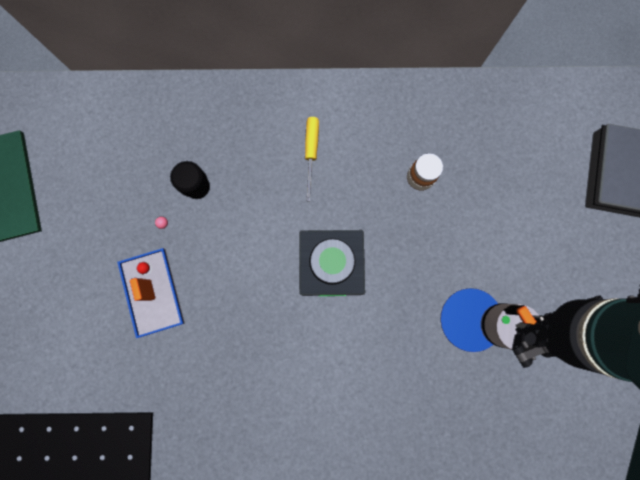

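The lamp is hanging in the gripper at about (510,325), beside and above the mat. The lens is now free at (332,260), which is (0.5465, -0.042). I'll lower the lamp.

```bash
python3 -m jog '[[[0,0,0.15],[0,0,0],1],[[0,0,0.35],[0,0,0],1],[[0,0,0.55],[0,0,0],1],[[0,0,0.75],[0,0,0],1],[[0,0,0.9],[0,0,0],1],[[0,0,0.95],[0,0,0],1],[[0,0,0.95],[0,0,0],1]]' 
python3 -m jog '[[[0,0,0.1],[0,0,0],1],[[0,0,0.2],[0,0,0],1],[[0,0,0.28],[0,0,0],1],[[0,0,0.33],[0,0,0],1],[[0,0,0.35],[0,0,0],1],[[0,0,0.36],[0,0,0],1],[[0,0,0.37],[0,0,0],1],[[0,0,0.37],[0,0,0],1]]'; python3 go.py 0.4385 -0.310 0.0957 29.5
```

```text
t: 7.37
tool_pos: [0.4382, -0.3077, 0.135]
eef_rot: [[0.87, 0.494, -0.002], [0.494, -0.87, 0.001], [-0.002, -0.002, -1.0]]
wrist_force: [-0.4, 0.7, -3.3]
finger_gap: 0.013
grasp_force: 58.7
t: 8.03
tool_pos: [0.4385, -0.3091, 0.0993]
eef_rot: [[0.87, 0.492, 0.0], [0.492, -0.87, -0.0], [0.0, 0.0, -1.0]]
wrist_force: [0.6, 0.1, -2.2]
finger_gap: 0.013
grasp_force: 58.7
t 8.0333 p [ 0.439 -0.309  0.099] yaw 29.48 shift [-0.005  0.008  0.036] turn [ 0. -0. -0.] gap 0.01304453363064401 F [ 0.574  0.065 -2.205] q7 -0.038558064685674506
```

```bash
python3 -m jog '[[[0,0,0.01],[0,0,0],1],[[0,0,0.02],[0,0,0],1],[[0,0,0.025],[0,0,0],1],[[0,0,0.025],[0,0,0],1]]'
python3 -m jog '[[[0,0,0.005],[0,0,0],1],[[0,0,0.01],[0,0,0],1],[[0,0,0.01],[0,0,0],1]]'
```

```text
t: 8.37
tool_pos: [0.4385, -0.3089, 0.0967]
eef_rot: [[0.87, 0.492, 0.0], [0.492, -0.87, 0.0], [0.0, -0.0, -1.0]]
wrist_force: [0.8, -0.1, -1.7]
finger_gap: 0.0132
grasp_force: 58.7
t: 8.62
tool_pos: [0.4386, -0.3091, 0.0958]
eef_rot: [[0.87, 0.492, 0.0], [0.492, -0.87, -0.0], [0.0, 0.0, -1.0]]
wrist_force: [-0.6, 0.2, -0.6]
finger_gap: 0.0127
grasp_force: 58.9
```

```bash
python3 -m jog '[[[0,0,0.01],[0,0,0],1],[[0,0,0.01],[0,0,0],1]]'
python3 -m jog '[[[0,0,0],[0,0,0],0.4],[[0,0,0],[0,0,0],0],[[0,0,0],[0,0,0],-1],[[0,0,0],[0,0,0],-1],[[0,0,0],[0,0,0],-1],[[0,0,0],[0,0,0],-1],[[0,0,0],[0,0,0],-1],[[0,0,0],[0,0,0],-1],[[0,0,0],[0,0,0],-1]]'
python3 -m jog '[[[0,0,-0.15],[0,0,0],-1],[[0,0,-0.35],[0,0,0],-1],[[0,0,-0.6],[0,0,0],-1],[[0,0,-0.9],[0,0,0],-1],[[0,0,-1],[0,0,0],-1]]'
python3 -m jog '[[[0,0,-0.3],[0,0,0],-1],[[0,0,-0.6],[0,0,0],-1],[[0,0,-0.6],[0,0,0],-1]]' >/dev/null
python3 go.py 0.50 0.303 0.22 16.4
```

```text
t: 8.78
tool_pos: [0.4388, -0.3094, 0.0957]
eef_rot: [[0.87, 0.492, 0.001], [0.492, -0.87, 0.0], [0.001, 0.001, -1.0]]
wrist_force: [-0.8, 1.3, 7.1]
finger_gap: 0.013
grasp_force: 60.0
t: 9.53
tool_pos: [0.4385, -0.3089, 0.0947]
eef_rot: [[0.87, 0.492, 0.0], [0.492, -0.87, 0.0], [0.0, -0.0, -1.0]]
wrist_force: [0.1, -0.2, -0.5]
finger_gap: 0.0856
grasp_force: 0.0
t: 9.95
tool_pos: [0.4397, -0.3104, 0.1981]
eef_rot: [[0.871, 0.492, 0.005], [0.492, -0.871, -0.002], [0.003, 0.004, -1.0]]
wrist_force: [0.7, -0.5, 0.0]
finger_gap: 0.0853
grasp_force: 0.0
t 10.2 p [ 0.441 -0.311  0.259] yaw 29.48 shift [ 3.537 -5.056  0.379] turn [ 0.003 -0.003  0.109] gap 0.08547948008515974 F [-0.01  -1.46  -0.231] q7 -0.2243359591325071
```

```bash
for k in 1; do
python3 -m jog '[[[0.15,-0.22,0],[0,0,0],-1],[[0.35,-0.5,0],[0,0,0],-1],[[0.59,-0.84,0],[0,0,0],-1]]'
python3 -m jog '[[[0.2,-0.28,0],[0,0,0],-1],[[0.4,-0.56,0],[0,0,0],-1],[[0.59,-0.84,0],[0,0,0],-1]]'
python3 -m jog '[[[0.2,-0.28,0],[0,0,0],-1],[[0.4,-0.56,0],[0,0,0],-1],[[0.59,-0.84,0],[0,0,0],-1]]'
python3 -m jog '[[[0.2,-0.28,0],[0,0,0],-1],[[0.4,-0.56,0],[0,0,0],-1],[[0.59,-0.84,0],[0,0,0],-1]]'
python3 -m jog '[[[0.2,-0.28,0],[0,0,0],-1],[[0.4,-0.56,0],[0,0,0],-1],[[0.59,-0.84,0],[0,0,0],-1]]'
python3 -m jog '[[[0.2,-0.28,0],[0,0,0.05],-1],[[0.4,-0.56,0],[0,0,0.1],-1],[[0.59,-0.86,0],[0,0,0.11],-1],[[0.59,-0.86,0],[0,0,0.11],-1],[[0.59,-0.86,0],[0,0,0.11],-1]]'
done | grep tool_pos
python3 - <<'E'
from h import *
im,d,K,R,t=grab("wrist"); cv2.imwrite("pics/w2.png",im[...,::-1]); P=pts(d,K,R,t)
for nm,c in(("org",ORG),("blu",BLU),("red",RED)):
  for m,st,ce in blobs(hsvm(im,*c)):
    w=P[m&(d>0)]; zt=np.percentile(w[:,2],95); k=w[w[:,2]>zt-.006]; print(nm,st[4],ce.round(),zt.round(4),*axes(k),k.mean(0).round(4))
im,d,K,R,t=grab("scene"); cv2.imwrite("pics/s2.png",im[...,::-1])
E
python3 go.py 0.50 0.303 0.22 16.4
```

```text
tool_pos: [0.4478, -0.2074, 0.2544]
tool_pos: [0.4582, -0.1026, 0.2543]
tool_pos: [0.4681, -0.0005, 0.2544]
tool_pos: [0.4781, 0.1016, 0.2543]
tool_pos: [0.4881, 0.2037, 0.2541]
tool_pos: [0.4964, 0.308, 0.2533]
org 280 [327. 212.] 0.0793 [0.50135043 0.30173532] (36.918540954589844, 11.152238845825195) 16.640975952148438 [0.5011 0.3021 0.0781]
blu 43 [281. 127.] 0.016 [0.54928784 0.35931351] (16.56353759765625, 6.955699920654297) -11.685028076171875 [0.5496 0.3593 0.0144]
blu 360 [330. 256.] 0.0158 [0.45787189 0.28865704] (87.69892120361328, 67.74821472167969) -72.82470703125 [0.4445 0.2815 0.0145]
t 11.9667 p [0.497 0.305 0.254] yaw 16.27 shift [0.021 0.024 0.34 ] turn [ 0.     0.    -0.001] gap 0.08519515262120872 F [-0.231 -0.257  1.026] q7 -1.6763357321171148
```

View pics/w2.png

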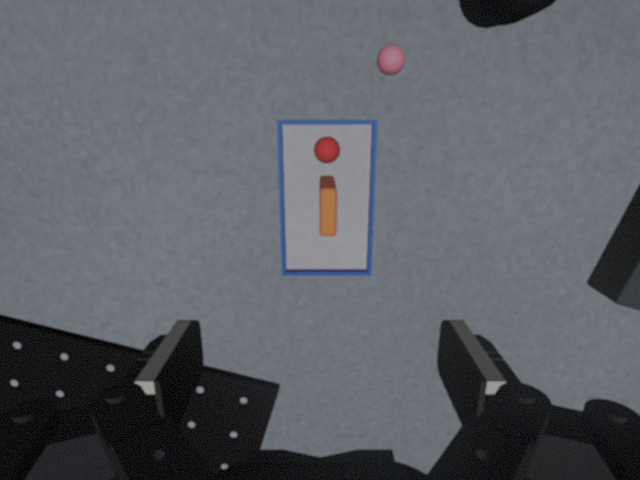

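View pics/s2.png

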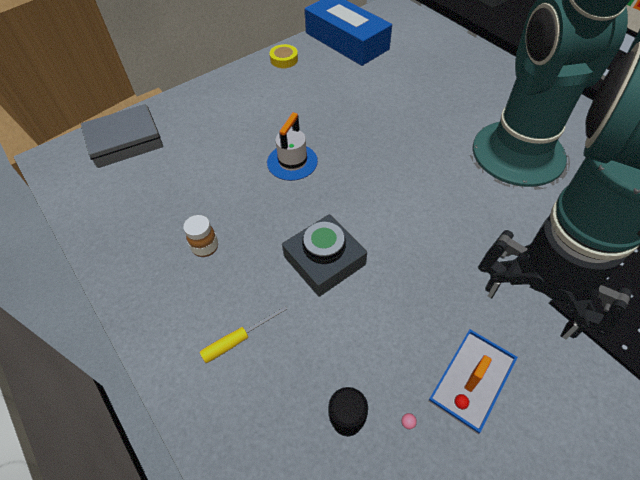

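The wrist view shows the fin at (327,212) with the red ball at (327,150) in its pocket. The scene view shows the lamp standing upright on the mat at (291,155). I'll descend onto the fin.

```bash
python3 -m jog '[[[0.03,0.03,0.25],[0,0,0],-1],[[0.03,0.03,0.55],[0,0,0],-1],[[0.03,0.03,0.85],[0,0,0],-1],[[0.03,0.03,1],[0,0,0],-1],[[0.03,0.03,1],[0,0,0],-1],[[0.03,0.03,1],[0,0,0],-1],[[0.03,0.03,1],[0,0,0],-1]]'|grep tool_pos
python3 go.py 0.501 0.302 0.0395 16.6
python3 -c "
from h import *
im,d,K,R,t=grab('wrist');P=pts(d,K,R,t)
for m,st,ce in blobs(hsvm(im,*ORG)):
    w=P[m&(d>0)]; zt=np.percentile(w[:,2],95); k=w[w[:,2]>zt-.006]; print(st[4],ce.round(),zt.round(4),*axes(k))
"
```

```text
tool_pos: [0.5024, 0.3031, 0.1562]
t 12.55 p [0.502 0.303 0.156] yaw 16.21 shift [-0.019  0.008  1.167] turn [-0.    -0.001 -0.003] gap 0.08498954144102344 F [ 0.683 -0.032  0.472] q7 -1.5960861325546685
932 [320. 259.] 0.0792 [0.50171625 0.30222391] (37.16083526611328, 11.718926429748535) 16.551973342895508
```

```bash
python3 -m jog '[[[-0.01,0.01,0.2],[0,0,0],-1],[[-0.01,0.01,0.45],[0,0,0],-1],[[-0.01,0.01,0.65],[0,0,0],-1],[[-0.01,0.01,0.8],[0,0,0],-1],[[-0.01,0.01,0.8],[0,0,0],-1]]'|grep tool_pos
python3 -m jog '[[[0,0,0.12],[0,0,0],-1],[[0,0,0.24],[0,0,0],-1],[[0,0,0.34],[0,0,0],-1],[[0,0,0.36],[0,0,0],-1],[[0,0,0.36],[0,0,0],-1]]'
python3 -m jog '[[[0,0,0],[0,0,0],0.3],[[0,0,0],[0,0,0],0.5],[[0,0,0],[0,0,0],0.6],[[0,0,0],[0,0,0],0.7],[[0,0,0],[0,0,0],1],[[0,0,0],[0,0,0],1],[[0,0,0],[0,0,0],1],[[0,0,0],[0,0,0],1],[[0,0,0],[0,0,0],1],[[0,0,0],[0,0,0],1]]' 60
python3 go.py 0.501 0.302 0.0395 16.6
```

```text
tool_pos: [0.4995, 0.3019, 0.0733]
t: 13.43
tool_pos: [0.5002, 0.3021, 0.038]
eef_rot: [[0.96, 0.28, -0.001], [0.28, -0.96, -0.001], [-0.001, 0.001, -1.0]]
wrist_force: [-0.6, 0.5, 0.6]
finger_gap: 0.0854
grasp_force: 0.0
t: 14.27
tool_pos: [0.5007, 0.3026, 0.039]
eef_rot: [[0.96, 0.281, 0.0], [0.281, -0.96, 0.0], [0.001, -0.0, -1.0]]
wrist_force: [-0.8, -0.8, 4.1]
finger_gap: 0.0132
grasp_force: 59.5
t 14.2667 p [0.501 0.303 0.039] yaw 16.29 shift [ 0.001  0.007 -0.005] turn [-0.    -0.    -0.003] gap 0.013244914047326254 F [-0.843 -0.8    4.145] q7 -1.5008872512017977
```

```bash
python3 -m jog '[[[0,0,-0.02],[0,0,0],1],[[0,0,-0.06],[0,0,0],1],[[0,0,-0.13],[0,0,0],1],[[0,0,-0.22],[0,0,0],1],[[0,0,-0.32],[0,0,0],1],[[0,0,-0.42],[0,0,0],1],[[0,0,-0.52],[0,0,0],1],[[0,0,-0.62],[0,0,0],1],[[0,0,-0.72],[0,0,0],1],[[0,0,-0.82],[0,0,0],1],[[0,0,-0.9],[0,0,0],1]]' 80
python3 -m jog '[[[0,0,-0.1],[0,0,0],1],[[0,0,-0.2],[0,0,0],1],[[0,0,-0.3],[0,0,0],1],[[0,0,-0.4],[0,0,0],1],[[0,0,-0.5],[0,0,0],1],[[0,0,-0.6],[0,0,0],1],[[0,0,-0.68],[0,0,0],1],[[0,0,-0.74],[0,0,0],1],[[0,0,-0.78],[0,0,0],1],[[0,0,-0.8],[0,0,0],1],[[0,0,-0.8],[0,0,0],1]]'
python3 -c "
from h import *
im,d,K,R,t=grab('wrist');cv2.imwrite('pics/w3.png',im[...,::-1])
im,d,K,R,t=grab('scene');cv2.imwrite('pics/s3.png',im[90:,160:][...,::-1])"
```

```text
t: 15.18
tool_pos: [0.5007, 0.3026, 0.1301]
eef_rot: [[0.96, 0.281, 0.001], [0.281, -0.96, 0.001], [0.001, -0.0, -1.0]]
wrist_force: [-0.3, 0.5, -2.4]
finger_gap: 0.0128
grasp_force: 77.8
t: 16.1
tool_pos: [0.5005, 0.3026, 0.209]
eef_rot: [[0.96, 0.281, 0.0], [0.281, -0.96, 0.0], [0.0, -0.0, -1.0]]
wrist_force: [-0.6, -0.7, -3.0]
finger_gap: 0.0134
grasp_force: 77.8
```

View pics/w3.png

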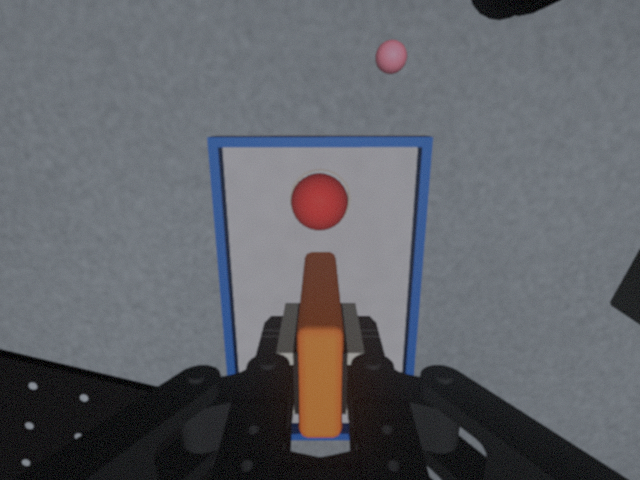

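The tray is up with the fin in the pads, and the ball is still seated in its pocket at (320,202). I'll carry it smoothly to the lens.

```bash
for k in 1; do
python3 -m jog '[[[-0.006,0.02,0],[0,0,0],1],[[-0.017,0.06,0],[0,0,0],1],[[-0.036,0.13,0],[0,0,0],1],[[-0.062,0.22,0],[0,0,0],1],[[-0.09,0.32,0],[0,0,0],1],[[-0.118,0.42,0],[0,0,0],1],[[-0.146,0.52,0],[0,0,0],1],[[-0.174,0.62,0],[0,0,0],1],[[-0.202,0.72,0],[0,0,0],1],[[-0.23,0.82,0],[0,0,0],1]]'
python3 -m jog '[[[-0.028,0.1,0],[0,0,0],1],[[-0.056,0.2,0],[0,0,0],1],[[-0.084,0.3,0],[0,0,0],1],[[-0.112,0.4,0],[0,0,0],1],[[-0.14,0.5,0],[0,0,0],1],[[-0.168,0.6,0],[0,0,0],1],[[-0.196,0.7,0],[0,0,0],1],[[-0.224,0.8,0],[0,0,0],1],[[-0.252,0.9,0],[0,0,0],1]]'
python3 -m jog '[[[-0.028,0.1,0],[0,0,0],1],[[-0.056,0.2,0],[0,0,0],1],[[-0.084,0.3,0],[0,0,0],1],[[-0.112,0.4,0],[0,0,0],1],[[-0.14,0.5,0],[0,0,0],1],[[-0.168,0.6,0],[0,0,0],1],[[-0.196,0.7,0],[0,0,0],1],[[-0.224,0.8,0],[0,0,0],1],[[-0.252,0.9,0],[0,0,0],1]]'
python3 -m jog '[[[-0.028,0.1,0],[0,0,0],1],[[-0.056,0.2,0],[0,0,0],1],[[-0.084,0.3,0],[0,0,0],1],[[-0.112,0.4,0],[0,0,0],1],[[-0.14,0.5,0],[0,0,0],1],[[-0.168,0.6,0],[0,0,0],1],[[-0.19,0.68,0],[0,0,0],1],[[-0.207,0.74,0],[0,0,0],1],[[-0.218,0.78,0],[0,0,0],1],[[-0.224,0.8,0],[0,0,0],1],[[-0.224,0.8,0],[0,0,0],1],[[-0.224,0.8,0],[0,0,0],1]]'
done | grep -E "tool_pos|grasp|gap"
python3 go.py 0.505 -0.054 0.199 16.3
cat > chk.py <<'E'
from h import *
for n in("wrist","top","scene"):
    im,d,K,R,t=grab(n);P=pts(d,K,R,t)
    if n!="top": cv2.imwrite(f"pics/f_{n}.png",im[...,::-1])
    for nm,c in(("blu",BLU),("red",RED)):
      for m,st,ce in blobs(hsvm(im,*c)):
        w=P[m&(d>0)]
        w=w[(w[:,2]>.13)&(w[:,2]<.25)&(np.hypot(w[:,0]-.546,w[:,1]+.042)<.2)]
        if len(w)<20: continue
        A=np.c_[w[:,:2]-w[:,:2].mean(0),np.ones(len(w))]; f=np.linalg.lstsq(A,w[:,2],rcond=None)[0]
        print(n,nm,len(w),ce.round(),"z %.4f-%.4f"%tuple(np.percentile(w[:,2],[5,95])),*axes(w),"slope deg",np.degrees(f[:2]).round(1))
        if nm=="red":
            e=cv2.minEnclosingCircle(np.argwhere(m)[:,::-1].astype(np.float32)); print("  ball ray at z",ray(*e[0],float(manip.state()["tool_pos"][2])-.039+.014,K,R,t))
E
python3 chk.py
```

```text
tool_pos: [0.5014, 0.2161, 0.2088]
finger_gap: 0.0131
grasp_force: 77.9
tool_pos: [0.5025, 0.1228, 0.2087]
finger_gap: 0.0134
grasp_force: 77.9
tool_pos: [0.5035, 0.0294, 0.2087]
finger_gap: 0.0129
grasp_force: 77.9
tool_pos: [0.5045, -0.0523, 0.2086]
finger_gap: 0.013
grasp_force: 77.9
t 19.5333 p [ 0.505 -0.052  0.209] yaw 16.32 shift [-0.     0.018  0.096] turn [-0.  0.  0.] gap 0.012996916335299131 F [-0.138  0.712 -2.023] q7 -0.9988169270000938
wrist blu 2554 [238. 225.] z 0.1827-0.1848 [ 0.51380957 -0.03382985] (111.75350189208984, 57.94660949707031) 16.361698150634766 slope deg [0.1 0.1]
wrist blu 2067 [412. 233.] z 0.1828-0.1849 [ 0.5267868  -0.07687994] (111.04352569580078, 30.93034553527832) 16.48468017578125 slope deg [-0.  -0.2]
wrist blu 63 [296. 436.] z 0.1831-0.1849 [ 0.42728073 -0.06403059] (7.211341857910156, 4.0652079582214355) -76.75287628173828 slope deg [8.8 2.2]
wrist blu 59 [343. 436.] z 0.1831-0.1849 [ 0.43350546 -0.08563693] (6.32161283493042, 4.675394058227539) 89.80619812011719 slope deg [8.  5.6]
scene blu 587 [337. 197.] z 0.1774-0.1842 [ 0.49903943 -0.05365843] (153.1696014404297, 90.49801635742188) 15.54471492767334 slope deg [-0.  -0.5]
scene red 119 [324. 203.] z 0.1824-0.1946 [ 0.54864337 -0.03730071] (17.753944396972656, 17.483139038085938) -80.66333675384521 slope deg [-18.6 -28.4]
  ball ray at z [ 0.54621729 -0.04032164  0.18367473]
```

```bash
python3 -m jog '[[[0,0.005,0.01],[0,0,0],1],[[0,0.01,0.03],[0,0,0],1],[[0,0.015,0.06],[0,0,0],1],[[0,0.02,0.085],[0,0,0],1],[[0,0.02,0.098],[0,0,0],1],[[0,0.02,0.1],[0,0,0],1],[[0,0.02,0.1],[0,0,0],1],[[0,0.02,0.1],[0,0,0],1],[[0,0.02,0.1],[0,0,0],1],[[0,0.02,0.1],[0,0,0],1]]'
python3 chk.py
```

```text
t: 20.52
tool_pos: [0.5051, -0.0546, 0.1988]
eef_rot: [[0.96, 0.281, 0.0], [0.281, -0.96, 0.0], [0.0, 0.0, -1.0]]
wrist_force: [0.5, 0.7, -2.8]
finger_gap: 0.013
grasp_force: 77.9
wrist blu 2486 [233. 229.] z 0.1728-0.1751 [ 0.51456836 -0.01104711] (119.70356750488281, 41.77370071411133) -4.314140319824219 slope deg [ 0.1 -1.6]
wrist blu 2189 [408. 228.] z 0.1731-0.1752 [ 0.52588129 -0.07333996] (110.85803985595703, 42.82487487792969) 16.433834075927734 slope deg [-0.8  1.3]
wrist blu 61 [296. 436.] z 0.1734-0.1749 [ 0.4278143 -0.0660585] (6.729397296905518, 3.7730557918548584) -77.48626899719238 slope deg [5.  0.6]
wrist blu 59 [343. 436.] z 0.1733-0.1751 [ 0.46612268 -0.07719031] (72.19676971435547, 6.686339855194092) 17.929990768432617 slope deg [53.9 30.4]
scene blu 573 [336. 199.] z 0.1676-0.1744 [ 0.49976837 -0.05657538] (152.2224578857422, 90.95153045654297) 16.037595748901367 slope deg [-0.  -0.5]
scene red 113 [323. 206.] z 0.1737-0.1849 [ 0.54910254 -0.04036385] (18.88874626159668, 17.757314682006836) -70.64504432678223 slope deg [-15.5 -24.8]
  ball ray at z [ 0.54672271 -0.0430582   0.17377697]
```

View pics/f_scene.png

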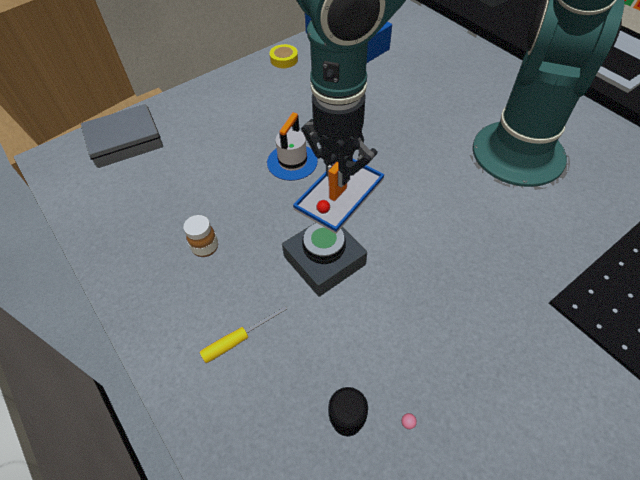

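View pics/f_wrist.png

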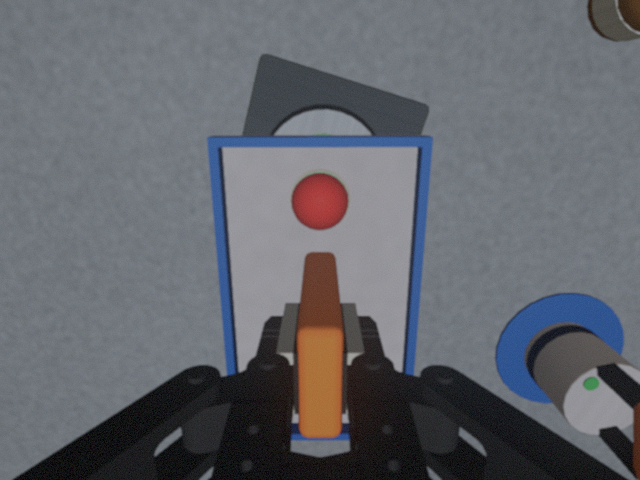

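The tray is level over the camera with the ball seated at (320,201). The pocket is within about 1 mm of the lens axis, the underside is about 80 mm above the lens, and the lamp stands wholly on the mat. I'm handing the job in.

```bash
python3 -c "
from bench import manip
print(manip.job_done())"
```

```text
the job is handed in; nothing more can be done
None
```

The job is handed in at about 21 s of the 61 s allowed: the lamp stands upright on the blue mat, and the arm holds the tray level with the ball in its pocket, straight above the lens with its underside about 80 mm up; I never saw the verdict, as the hand-in call returned none.

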